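# Ease the stray spoon out from under the locked puzzle board

### The arm

A 6-joint arm with a two-finger parallel gripper is mounted at the origin on the work surface. World frame = base frame: x ahead of the robot, y to its left, z up, the work surface at z = 0. Lengths are in mm, angles in rad, forces in N, time in s.
With the tool pointing down it reaches from about 300 to 775 mm from the base axis. Payload 14.6 kg.
Tool frame: the origin (TCP) lies between the finger pads; the fingertips stand 8 mm ahead of it and the grasp point (between the pads) lies 11 mm behind it; x points along the fingers, y is the direction in which the jaws open and shut, and the axes are right-handed (so a half turn about x gives the same grasp; the last joint's range is limited). The gripper opens to 94 mm and grips with 3 to 60 N. Pads are 16 mm wide; open, the fingers measure 119 mm over their backs; the gripper's body (75 mm by 177 mm) begins 78 mm behind the grasp point.
Start: joints at [1.19, 0.3, 1.521, -0, 1.321, -0.067], TCP at [169.769, 523.133, 213.446] pointing down, gripper open.
Joint ranges: [-3.03, 3.03], [-0.79, 2.21], [0.23, 2.52], [-1.04, 4.18], [0, 3.07], [-2.55, 2.55]. Speed limits (rad/s): [2.22, 2.22, 2.57, 3.14, 3.14, 3.14].

### API

Orientations are given as [roll, pitch, yaw] about the fixed x, y, z axes, in that order (R = Rz(yaw) Ry(pitch) Rx(roll)).
In Python, from cell import telemetry, camera, calibration, order gives the robot as it stands.
- The arm moves only by the shell command python3 -m handwheel 'ROWS' [FORCE]. ROWS is JSON, a list of rows, each a list of 7 numbers: the turn, a rotation vector about the tool's x, y, z as a fraction of full scale, then the shift along the tool's x, y, z as a fraction of full scale, then the opening, from 0 (shut) to 1 (fully open). A call has 1 to 12 rows; each row is the pose to reach, as a shift and turn from the pose measured when the call began, along the tool's axes at that moment, turning the shorter way round; what a row does not reach only later rows make up. Full scale, the value 1, is 300 mm for a shift and pi rad for a turn. A row lasts 1/8 s, in which the tool goes at most 62.5 mm and 10.7 degrees, less where a joint would pass 70% of its speed; a pose out of reach is approached as far as the arm can. A call with a number of a shift or a turn outside -1 to 1 is refused whole. A call with a gripper value outside its range is refused whole. The fingers move at their own pace and stop on an object; FORCE is the grip in N (left out, the last holds). Time passes only in rows, so rows that repeat a pose let the fingers close. It gives the time, the measured TCP pose, the force and the opening at its end, in the units of the state.
- telemetry.read_state(): the state, without advancing time (a new reading comes with each control period).
- camera(name): name is "scene" or "top" or "wrist"; returns the picture (384x512x3 uint8, red, green, blue); there is no depth.
- calibration(name): a dict with "fov_y" (degrees; the focal length in pixels is half the picture's height over the tangent of half this angle, whatever the lens; pixels are square), "cx", "cy" (the principal point, pixels), "k1" (the pictures are not rectified: a ray, as slopes to the right and down, at radius r is drawn at 1 + k1 r^2 times it, then the intrinsics apply), "position" and "attitude" of the camera in the world. Camera axes: x right, y down, z forward; pixel columns grow to the right and rows downward; lengths in mm; the calibration is good to about 2 mm. A picture is of the moment at which its call begins: read the wrist's pose just before it. calibration takes no time and is no camera call; for the wrist camera it gives the pose at the moment of the call.
- order.sign_off(): hands the job in, once; it reports no verdict.
The state is a dict: "clock": time; "joints": joint angles; "qd": joint speeds; "effort": joint torques, N m; "eef_pos": TCP position; "eef_rot": TCP orientation; "wrist_force": force on the tool from outside, world axes, zero at the start; "moment": the same for the moment, N m; "finger_gap": finger opening in mm.
Only numpy, scipy, OpenCV 4.12 (cv2) and the standard library are available. Lean on these libraries where they do the work, as an engineer would, in place of code of your own. Each camera call takes 0.05 s, during which the arm holds its last target.

### The job

The lemon spoon of the tea-set puzzle has slid under the board, which is locked across the middle of its case. See in which of the two open wells, left or right of the board, most of the spoon shows, take it by that end, tilt it and ease it out through that well without levering hard against the board, leaving the teapot, cup and plate where they lie on the board. Finish holding the spoon in the gripper, still, all of it at least 5 cm above the board's top; do not put it down.

Things in the scene. Friction and masses are not known exactly. Their poses are not given: they have to be found in the camera images.
- case: Fixed open-topped pale wooden case, 260 (its x) x 316 (its y) mm, origin at the centre of its underside, z up, yaw within 0.35 rad. Blue felt inside floor at z = 6; walls 8 thick, tops at z = 60; inside 244 x 300. The dark puzzle board lies across its middle, y = -60 to +60, with an open well 90 mm long on either side of it
- well_left (a point): centre of the left well's mouth (case frame 0, +105, 60 mm); the well spans the case's x = -122 to +122, y = +60 to +150 mm
- well_right (a point): centre of the right well's mouth (case frame 0, -105, 60 mm); the well spans the case's x = -122 to +122, y = -150 to -60 mm
- spoon: Loose lemon flat beech spoon, 190 long, 14 thick, about 45 g. Origin on its underside at mid-length; x along it to the bowl end, z up. Bowl x = +35 to +95 mm, 42 wide, sides parallel from +56 to +74; handle 18 wide. Balance about 20 mm from the origin towards the bowl. Lies flat on the felt, along the case's y within 0.08 rad, bowl to +y; the bowl shows in the left well or the handle in the right
- bowl_end (a point): tip of the spoon's bowl, on the centre line at half thickness (spoon frame 95, 0, 7 mm); when the bowl shows, 70 to 83 mm of the spoon show in the left well
- handle_end (a point): tip of the spoon's handle, on the centre line at half thickness (spoon frame -95, 0, 7 mm); when the handle shows, 70 to 83 mm of the spoon show in the right well
- biscuit: loose plum-coloured disc piece, 26 mm across, 14 mm high, stored on the case's floor beside the spoon; origin at the centre of its underside. It may be touched
- teapot: loose mint green flat teapot form, about 85 x 58 x 10 mm, lying on its dark outline on the board's top (underside at z = 70 mm of the case); origin at the centre of its body's underside; leave it
- cup: loose scarlet flat cup form, about 48 x 45 x 10 mm, on the board; origin at the underside of its middle; leave it
- plate: loose cream disc, 54 mm across, 10 mm thick, on the board; origin at the centre of its underside; leave it
- board: The puzzle board locked across the case: dark wood, 260 (x) x 120 (y) x 10 mm, axes as the case's; origin at the centre of its underside, at z = 60 mm of the case, so 54 mm of free height under it and its top at z = 70. A small brass cam lock holds it (6 mm high, front edge): it does not move
Not all that is in view belongs to the job. What is shaped like the spoon but pink, turquoise or white is not meant.

How it is judged (in metres and radians):
On the way, in this order (a step that is already met when the one before it is completed fails the run):
1. the spoon is gripped and tilted in the opening: one end above the case's walls, the other still below the board (((height (world z) of bowl_end above 0.066 m and height (world z) of handle_end below 0.056 m) or (height (world z) of handle_end above 0.066 m and height (world z) of bowl_end below 0.056 m)) and contact force between the fingers and spoon above 0.5 N), for 0.1 s.
2. the whole spoon is out, above the board's top, in the gripper (height (world z) of each of bowl_end, handle_end above 0.08 m and contact force between the fingers and spoon above 0.5 N), for 0.1 s.
At the end, for the whole second after the job is handed in: The spoon is held in the gripper, at rest, both its ends at least 115 mm above the table (45 mm above the board's top), touching nothing of the case; teapot, cup and plate are within 12 mm of where they started (height (world z) of each of bowl_end, handle_end above 0.115 m and contact force between the fingers and spoon above 1 N and contact force between spoon and case below 0.1 N and linear speed of spoon below 0.03 m/s and angular speed of spoon below 0.2 rad/s and distance of each of teapot, cup, plate from where it was at the start of the episode below 0.012 m); the arm keeps its last pose, push and grip.
It fails at once if the spoon is levered or jammed against the board with more than 20 N (contact force between spoon and board above 20 N).
It fails at once if the teapot, cup or plate is knocked from its place on the board (more than 20 mm) (distance of any of teapot, cup, plate from where it was at the start of the episode above 0.02 m).
It also fails if it takes over 38 s, if anything falls off the work surface, if the arm or the gripper's body presses on something with over 40 N, if the wrist force passes 120 N, or if a joint passes its speed limit or range.

## Working session

There is one attempt and no reset: what is moved stays moved. The work goes in short steps, Python scripts to look and compute and a shell command to move; the robot and the scene stay as the last step left them, time stands still between calls to the robot, and variables do not carry over. Pictures are saved under pics/ and viewed, and the job is handed in when it is done.

```bash
mkdir -p pics; ls
python3 - <<'E'
from cell import telemetry,camera,calibration
import cv2
print(telemetry.read_state())
for n in("scene","top"):
    print(n,calibration(n)); cv2.imwrite(f"pics/{n}0.png",camera(n)[:,:,::-1])
E
```

```text
pics
{'clock': 0.0, 'joints': array([ 1.19041376e+00,  3.00472517e-01,  1.52161458e+00,  2.35425090e-05,
        1.32069670e+00, -6.66197248e-02]), 'qd': array([-4.32433118e-04, -8.26107126e-05,  1.47988408e-04,  2.64845361e-04,
        1.15564716e-03,  4.80742190e-06]), 'effort': array([-6.79278546e-04, -5.31802046e+01, -3.52741206e+01,  7.08357012e-02,
        2.42969021e-02, -9.86493046e-05]), 'eef_pos': array([169.66020935, 522.89802769, 212.87137758]), 'eef_rot': array([-1.65655752,  1.56960496, -1.9703262 ]), 'wrist_force': array([ 0.45355891, -0.27405592, -0.33914916]), 'moment': array([ 0.02271327, -0.02205698,  0.00214036]), 'finger_gap': 93.85812210630303}
scene {'fov_y': 43.602030615071186, 'cx': 256.0163441687226, 'cy': 188.2844708999614, 'k1': -0.17578995807403835, 'position': array([1398.61814345, -298.20810839,  682.53616109]), 'attitude': array([-2.14503395, -0.02233642,  1.29357301])}
top {'fov_y': 56.107978272780414, 'cx': 256.64264477420073, 'cy': 192.7463487299112, 'k1': -0.11029162175191855, 'position': array([445.3168373 , -52.67217771, 818.24987876]), 'attitude': array([-3.07589982,  0.04174596, -1.56722193])}
```

View pics/top0.png

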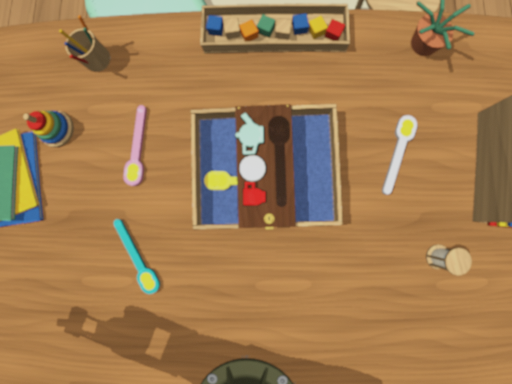

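View pics/scene0.png

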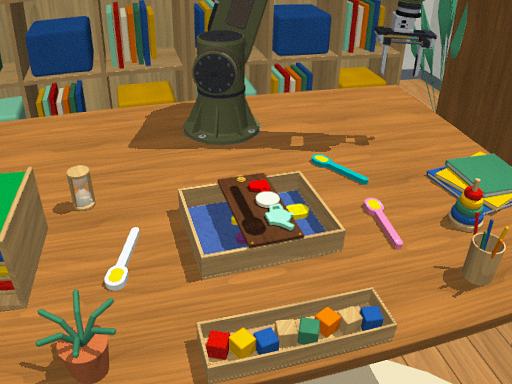

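```bash
cat > h.py <<'E'
import numpy as np,cv2
from cell import telemetry,camera,calibration
from scipy.spatial.transform import Rotation as R
def ray(c,uv):
    f=192/np.tan(np.radians(c["fov_y"]/2))
    K=np.array([[f,0,c["cx"]],[0,f,c["cy"]],[0,0,1]])
    p=cv2.undistortPoints(np.array([[uv]],float),K,np.array([c["k1"],0,0,0,0.]),).reshape(2)
    M=R.from_euler("xyz",c["attitude"]).as_matrix()
    return np.array(c["position"]),M@np.array([p[0],p[1],1])
def onz(c,uv,z):
    o,d=ray(c,uv); return o+d*(z-o[2])/d[2]
E
python3 - <<'E'
import cv2
t=cv2.imread("pics/top0.png");s=cv2.imread("pics/scene0.png")
cv2.imwrite("pics/tc.png",cv2.resize(t[95:235,180:350],None,fx=4,fy=4,interpolation=cv2.INTER_CUBIC))
cv2.imwrite("pics/sc.png",cv2.resize(s[165:275,170:350],None,fx=4,fy=4,interpolation=cv2.INTER_CUBIC))
E
```

```text
(no output)
```

View pics/tc.png

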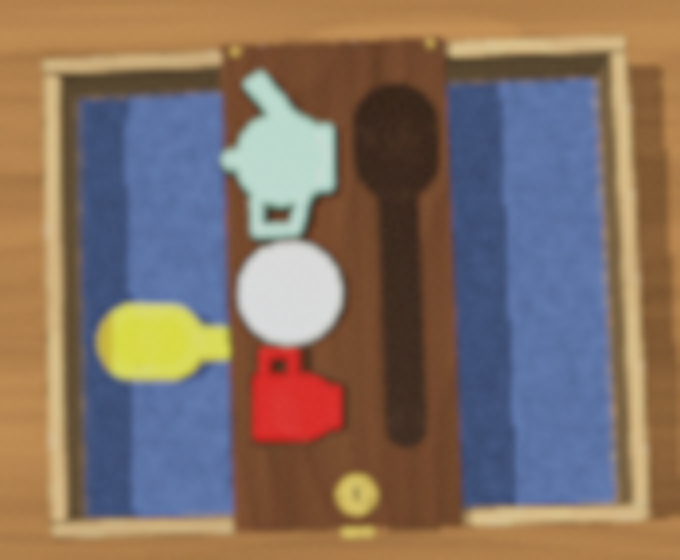

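View pics/sc.png

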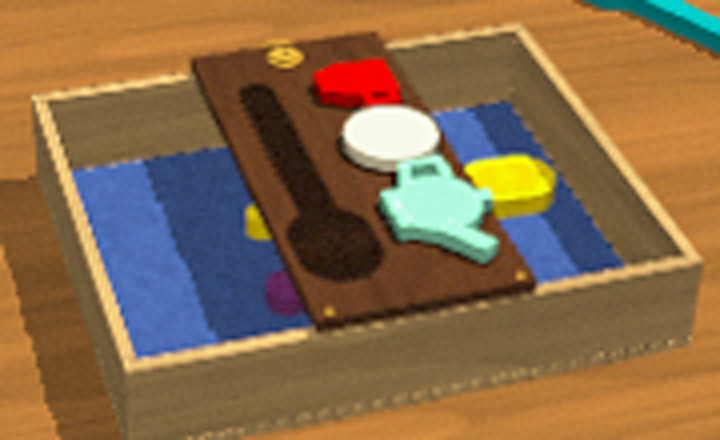

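The lemon bowl shows in the left well (top picture, about 218,180, long axis nearly along columns). The right well is empty from above, with only the handle tip and the plum biscuit seen under the board in the scene view. The other spoons are pink (135,147), turquoise (136,256) and white (402,153), and none of them is meant. Next I'll measure.

Run:
```python
from h import *
c=calibration("top"); t=cv2.imread("pics/top0.png")
# outer corners of case rim (crop px/4 + offset), rim top z=60
for n,u in {"+x+y":(44,62),"+x-y":(624,38),"-x+y":(54,534),"-x-y":(650,519)}.items():
    print(n,onz(c,(180+u[0]/4,95+u[1]/4),60).round(1))
h=cv2.cvtColor(t,cv2.COLOR_BGR2HSV)
m=cv2.inRange(h,(22,130,120),(38,255,255)); m[:160]=0;m[200:]=0;m[:,:195]=0;m[:,245:]=0
P=np.array([onz(c,(u,v),20)[:2] for v,u in zip(*np.nonzero(m))])
print(len(P),P.min(0),P.max(0))
for y0 in range(int(P[:,1].min()),int(P[:,1].max())+1,5):
    q=P[(P[:,1]>=y0)&(P[:,1]<y0+5)]
    if len(q): print(y0+2,q[:,0].min().round(1),q[:,0].max().round(1),q[:,0].mean().round(1))
# board edges
for u in [(222,50),(446,40),(235,528),(462,525),(229,290)]: print("board",onz(c,(180+u[0]/4,95+u[1]/4),70).round(1))
# things' heights near
for n,u in {"pot":(280,155),"knob":(222,160),"plate":(291,293),"platemin":(236,293),"cup":(252,400)}.items(): print(n,onz(c,(180+u[0]/4,95+u[1]/4),80).round(1))
```

```text
+x+y [674.8 123.1  60. ]
+x-y [ 685.6 -191.1   60. ]
-x+y [419. 113.  60.]
-x-y [ 428.1 -200.9   60. ]
419 [508.32765513  24.82401046] [544.40323674  97.17498203]
26 519.5 530.7 525.1
31 519.5 530.8 525.1
36 517.3 533.0 524.6
41 515.1 533.0 524.6
46 510.6 539.8 525.2
51 508.3 542.1 523.1
56 508.3 542.1 526.4
61 508.3 542.1 525.2
66 508.3 542.1 525.2
71 508.3 542.1 525.7
76 508.3 542.1 524.5
81 508.3 544.4 528.2
86 508.3 542.2 525.8
91 510.6 539.9 525.8
96 515.1 537.7 526.4
board [676.9  24.6  70. ]
board [681.4 -94.7  70. ]
board [423.1  15.7  70. ]
board [ 425.2 -101.8   70. ]
board [547.6  19.7  70. ]
pot [617.1  -7.4  80. ]
knob [614.7  23.   80. ]
plate [544.5 -13.4  80. ]
platemin [544.6  15.1  80. ]
cup [489.1   6.4  80. ]
```

```bash
cat >> h.py <<'E'
def tool(yaw,tilt,flip=1):
    # spoon yaw (dir of spoon axis = world y rotated by yaw), tilt = bowl end raised
    s=np.array([-np.sin(yaw)*np.cos(tilt),np.cos(yaw)*np.cos(tilt),np.sin(tilt)])
    l=np.array([np.cos(yaw),np.sin(yaw),0]); n=np.cross(l,s)
    X=-n; Y=l*flip; Z=np.cross(X,Y); return np.c_[X,Y,Z]
def rel(p,Rm):
    s=telemetry.read_state(); R0=R.from_euler("xyz",s["eef_rot"])
    print(s["clock"],s["eef_pos"].round(1),s["joints"].round(3),s["wrist_force"].round(1),round(s["finger_gap"],1))
    print("row",((R0.inv()*R.from_matrix(Rm)).as_rotvec()/np.pi).round(4),(R0.inv().apply(np.array(p)-s["eef_pos"])/300).round(4))
E
python3 - <<'E'
from h import *
s=telemetry.read_state(); print(R.from_euler("xyz",s["eef_rot"]).as_matrix().round(3))
for f in(1,-1): rel((526,72,150),tool(-0.01,0,f))
# scene: handle tip yellow
c=calibration("scene"); i=cv2.imread("pics/scene0.png"); h=cv2.cvtColor(i,cv2.COLOR_BGR2HSV)
m=cv2.inRange(h,(22,110,60),(38,255,255)); 
for a in ((225,210,245,230),(280,195,315,225)):
    vs,us=np.nonzero(m[a[1]:a[3],a[0]:a[2]]); us=us+a[0]; vs=vs+a[1]
    P=np.array([onz(c,(u,v),20) for u,v in zip(us,vs)]);print(len(P),P.min(0),P.max(0),us.min(),us.max(),vs.min(),vs.max())
E
```

```text
[[-0.     0.309  0.951]
 [-0.001  0.951 -0.309]
 [-1.    -0.001 -0.   ]]
0.1 [169.7 522.9 212.9] [ 1.19   0.3    1.522  0.     1.321 -0.067] [-0.  -0.7 -0.4] 94.1
row [4.033e-01 2.000e-04 3.000e-04] [ 0.2108 -1.0629  1.5937]
0.1 [169.7 522.9 212.9] [ 1.19   0.3    1.522  0.     1.321 -0.067] [-0.  -0.7 -0.4] 94.1
row [-5.967e-01 -3.000e-04  2.000e-04] [ 0.2108 -1.0629  1.5937]
36 [518.95388046 -96.89537845  20.        ] [551.13561389 -85.8170496   20.        ] 232 237 216 224
252 [507.86117947  42.40165105  20.        ] [565.63610686  93.95388913  20.        ] 286 308 204 219
```

```bash
python3 -m handwheel '[[0.2,0,0,0.04,-0.26,0.4,1],[0.4,0,0,0.08,-0.53,0.8,1],[0.4,0,0,0.08,-0.53,0.8,1],[0.4,0,0,0.08,-0.53,0.8,1],[0.4,0,0,0.08,-0.53,0.8,1],[0.4,0,0,0.08,-0.53,0.8,1],[0.4,0,0,0.08,-0.53,0.8,1],[0.4,0,0,0.08,-0.53,0.8,1]]' 40
python3 - <<'E'
from h import *
rel((526,72,150),tool(-0.01,0,1))
E
```

```text
clock: 1.1
eef_pos: [348.8, 297.5, 188.9]
eef_rot: [-0.556, 1.569, -2.125]
wrist_force: [-0.3, 0.1, 0.5]
finger_gap: 93.9
1.1 [348.8 297.5 188.9] [ 6.260e-01  1.190e-01  1.799e+00 -1.000e-03  1.225e+00  6.260e-01] [-0.3  0.1  0.5] 93.9
row [0.0035 0.0004 0.0002] [0.1301 0.5899 0.752 ]
```

```bash
python3 -m handwheel '[[0.003,0,0,0.13,0.59,0.752,1],[0.003,0,0,0.13,0.59,0.752,1],[0.003,0,0,0.13,0.59,0.752,1],[0.003,0,0,0.13,0.59,0.752,1],[0.003,0,0,0.13,0.59,0.752,1],[0.003,0,0,0.13,0.59,0.752,1],[0.003,0,0,0.13,0.59,0.752,1]]'
python3 - <<'E'
from h import *
c=calibration("wrist");print(c)
i=camera("wrist")[:,:,::-1]; cv2.imwrite("pics/w1.png",i)
cv2.imwrite("pics/t1.png",camera("top")[:,:,::-1])
np.save("w1.npy",np.r_[c["fov_y"],c["cx"],c["cy"],c["k1"],c["position"],c["attitude"]])
rel((526,72,150),tool(-0.01,0,1))
E
```

```text
clock: 1.98
eef_pos: [525.6, 72.5, 149.9]
eef_rot: [-0.837, 1.569, -2.414]
wrist_force: [0.6, -0.6, -0.6]
finger_gap: 93.9
{'fov_y': 66.9157895646299, 'cx': 255.4247554549812, 'cy': 191.72322143262312, 'k1': -0.04385250553635022, 'position': array([526.82933715, 153.22097915, 320.62664266]), 'attitude': array([ 2.86098046e+00,  9.25107836e-04, -7.15446646e-03])}
2.075 [525.6  73.  150.3] [ 6.900e-02  3.190e-01  1.650e+00 -1.000e-03  1.173e+00  7.600e-02] [-0.6  1.3 -0.1] 94.1
row [0.0013 0.0004 0.0002] [0.001  0.0013 0.0032]
```

View pics/w1.png

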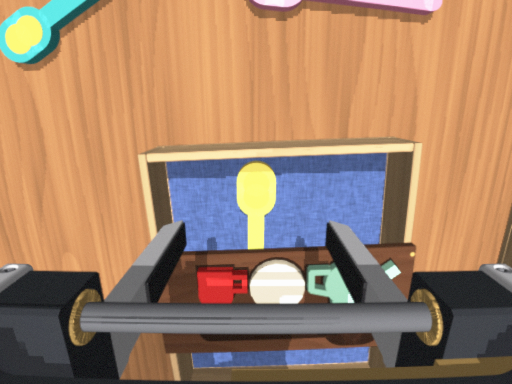

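Run:
```python
from h import *
c=calibration("wrist"); i=cv2.imread("pics/w1.png"); h=cv2.cvtColor(i,cv2.COLOR_BGR2HSV)
m=cv2.inRange(h,(22,130,100),(38,255,255)); m[:155]=0;m[253:]=0;m[:,:220]=0;m[:,300:]=0
for v in range(160,253,6):
    u=np.nonzero(m[v])[0]
    if len(u): 
        a=onz(c,(u.min()-.5,v),20);b=onz(c,(u.max()+.5,v),20); print(v,a.round(1),b.round(1),((a+b)/2).round(1)[:2],(b-a)[0].round(1))
v=np.nonzero(m)[0]; print(v.min(),v.max(),onz(c,(257,v.min()-.5),20),onz(c,(257,v.max()+.5),20))
print("board edge",onz(c,(190,248),70),onz(c,(412,243),70),"rim inner", onz(c,(170,160),60),onz(c,(388,153),60))
```

```text
166 [513.6  95.2  20. ] [539.9  95.   20. ] [526.8  95.1] 26.3
172 [520.9  88.7  20. ] [531.5  88.6  20. ] [526.2  88.6] 10.6
162 249 [527.87106551  99.8517011   20.        ] [527.32792693  -1.97712044  20.        ]
board edge [463.16730043  25.76337339  70.        ] [676.33743663  28.99139461  70.        ] rim inner [448.53871678 109.03139223  60.        ] [646.84161612 114.26659026  60.        ]
```

Run:
```python
from h import *
c=calibration("wrist"); i=cv2.imread("pics/w1.png"); h=cv2.cvtColor(i,cv2.COLOR_BGR2HSV)
print(h[190,257],h[230,257])
m=cv2.inRange(h,(22,100,100),(42,255,255))|cv2.inRange(h,(15,200,100),(42,255,255)); m[:155]=0;m[253:]=0;m[:,:220]=0;m[:,300:]=0
C=[]
for v in range(160,250,6):
    u=np.nonzero(m[v])[0]
    if len(u): 
        a=onz(c,(u.min()-.5,v),20);b=onz(c,(u.max()+.5,v),20); C.append((a+b)/2);print(v,C[-1].round(1)[:2],(b-a)[0].round(1))
C=np.array(C);print("slope dx/dy",np.polyfit(C[1:,1],C[1:,0],1))
```

```text
[ 30 121 253] [ 30 111 253]
166 [526.3  95.1] 27.3
172 [526.8  88.6] 37.0
178 [526.7  82.1] 39.4
184 [526.7  75.5] 39.6
190 [526.1  68.9] 40.9
196 [526.6  62.1] 40.1
202 [526.   55.3] 39.2
208 [526.5  48.4] 34.0
214 [526.5  41.4] 18.7
220 [525.3  34.3] 16.6
226 [525.8  27.1] 17.9
232 [525.2  19.8] 16.9
238 [525.1  12.4] 17.0
244 [525.1   5. ] 17.1
slope dx/dy [2.11369081e-02 5.25012948e+02]
```

Run:
```python
from h import *
rel((526.4,70,17),tool(-0.02,0,1))
```

```text
2.075 [525.6  73.  150.3] [ 6.900e-02  3.190e-01  1.650e+00 -1.000e-03  1.173e+00  7.600e-02] [-0.6  1.3 -0.1] 94.1
row [0.0045 0.0004 0.0002] [0.4443 0.0029 0.0094]
```

```bash
python3 -m handwheel '[[0.0045,0,0,0.15,0.003,0.009,1],[0.0045,0,0,0.3,0.003,0.009,1],[0.0045,0,0,0.4,0.003,0.009,1],[0.0045,0,0,0.444,0.003,0.009,1],[0.0045,0,0,0.444,0.003,0.009,1],[0.0045,0,0,0.444,0.003,0.009,1]]'
python3 - <<'E'
from h import *
rel((526.4,70,17),tool(-0.02,0,1))
cv2.imwrite("pics/w2.png",camera("wrist")[:,:,::-1])
E
```

```text
clock: 2.82
eef_pos: [527.1, 70.4, 18.4]
eef_rot: [1.0, 1.569, -0.59]
wrist_force: [-0.2, -0.8, 0.0]
finger_gap: 94.5
2.825 [527.1  70.4  18.4] [ 6.400e-02  5.070e-01  1.737e+00 -1.000e-03  8.960e-01  8.500e-02] [-0.2 -0.8  0. ] 94.5
row [ 0.0001  0.0003 -0.0005] [ 0.0047 -0.0023  0.0013]
```

View pics/w2.png

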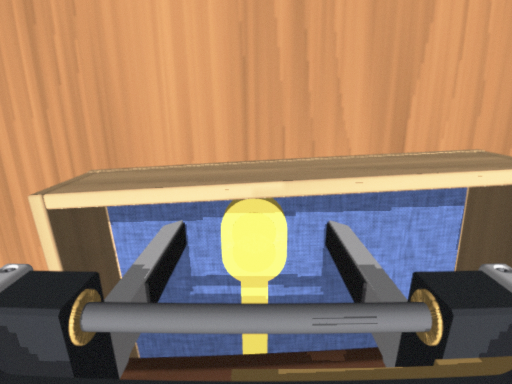

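The bowl (254,240) sits between the fingertips at (178,228) and (335,228). I'll go down 1.4 mm and close.

```bash
python3 -m handwheel '[[0,0,0,0.005,-0.002,0,1],[0,0,0,0.005,-0.002,0,0.3],[0,0,0,0.005,-0.002,0,0.3],[0,0,0,0.005,-0.002,0,0.3],[0,0,0,0.005,-0.002,0,0.3],[0,0,0,0.005,-0.002,0,0.3],[0,0,0,0.005,-0.002,0,0.3],[0,0,0,0.005,-0.002,0,0.3]]' 40
python3 - <<'E'
from h import *
rel((526.4,70,17),tool(-0.02,0,1))
E
```

```text
clock: 3.88
eef_pos: [526.5, 70.3, 16.9]
eef_rot: [1.022, 1.569, -0.568]
wrist_force: [-0.6, 0.3, -0.4]
finger_gap: 41.8
3.875 [526.5  70.3  16.9] [ 6.40e-02  5.08e-01  1.74e+00 -1.00e-03  8.92e-01  8.50e-02] [-0.6  0.3 -0.4] 41.8
row [ 0.0001  0.0003 -0.0005] [-0.0004 -0.0003  0.001 ]
```

```bash
cat >> h.py <<'E'
def pose(yh,zh,th):
    y=yh+160.8*np.cos(th)-10.9*np.sin(th); z=zh+160.8*np.sin(th)+10.9*np.cos(th)
    return (526.4+0.02*(y-70),y,z),tool(-0.02,th,1)
E
python3 - <<'E'
from h import *
for a in [(-90.5,9,0),(-89,9,.08),(-87,9,.16),(-84,9,.23),(-80,8.5,.3)]:
    p,r=pose(*a); print(a,np.round(p,1), "edge clr", round(60-(a[1]+(24-a[0])*np.tan(a[2])+14/np.cos(a[2])),1)); rel(p,r)
E
```

```text
(-90.5, 9, 0) [526.4  70.3  19.9] edge clr 37.0
3.875 [526.5  70.3  16.9] [ 6.40e-02  5.08e-01  1.74e+00 -1.00e-03  8.92e-01  8.50e-02] [-0.6  0.3 -0.4] 41.8
row [ 0.0001  0.0003 -0.0005] [-0.0101 -0.0003  0.0001]
(-89, 9, 0.08) [526.4  70.4  32.7] edge clr 27.9
3.875 [526.5  70.3  16.9] [ 6.40e-02  5.08e-01  1.74e+00 -1.00e-03  8.92e-01  8.50e-02] [-0.6  0.3 -0.4] 41.8
row [ 0.0001  0.0258 -0.0005] [-0.0528 -0.0002 -0.0003]
(-87, 9, 0.16) [526.4  70.   45.4] edge clr 18.9
3.875 [526.5  70.3  16.9] [ 6.40e-02  5.08e-01  1.74e+00 -1.00e-03  8.92e-01  8.50e-02] [-0.6  0.3 -0.4] 41.8
row [ 0.0001  0.0512 -0.0005] [-0.095  -0.0002  0.0011]
(-84, 9, 0.23) [526.4  70.1  56.3] edge clr 11.3
3.875 [526.5  70.3  16.9] [ 6.40e-02  5.08e-01  1.74e+00 -1.00e-03  8.92e-01  8.50e-02] [-0.6  0.3 -0.4] 41.8
row [ 0.0001  0.0735 -0.0005] [-1.313e-01 -1.000e-04  9.000e-04]
(-80, 8.5, 0.3) [526.4  70.4  66.4] edge clr 4.7
3.875 [526.5  70.3  16.9] [ 6.40e-02  5.08e-01  1.74e+00 -1.00e-03  8.92e-01  8.50e-02] [-0.6  0.3 -0.4] 41.8
row [ 0.0001  0.0958 -0.0005] [-1.652e-01 -1.000e-04 -1.000e-04]
```

```bash
python3 -m handwheel '[[0,0,0,-0.01,0,0,0.3],[0,0.013,0,-0.03,0,0,0.3],[0,0.026,0,-0.053,0,0,0.3],[0,0.038,0,-0.074,0,0,0.3],[0,0.051,0,-0.095,0,0.001,0.3],[0,0.051,0,-0.095,0,0.001,0.3],[0,0.051,0,-0.095,0,0.001,0.3]]' 40
python3 - <<'E'
from h import *
rel(*pose(-80,8.5,.3))
cv2.imwrite("pics/w3.png",camera("wrist")[:,:,::-1])
cv2.imwrite("pics/s3.png",cv2.resize(camera("scene")[150:290,160:360,::-1],None,fx=3,fy=3,interpolation=2))
E
```

```text
clock: 4.75
eef_pos: [526.4, 70.1, 45.2]
eef_rot: [3.133, 1.412, 1.543]
wrist_force: [-0.7, 0.0, -1.1]
finger_gap: 41.5
4.75 [526.4  70.1  45.2] [-0.015  0.458  1.744  0.196  0.947 -0.111] [-0.7  0.  -1.1] 41.5
row [ 0.0002  0.0451 -0.0004] [-0.0696  0.0003 -0.0122]
```

View pics/s3.png

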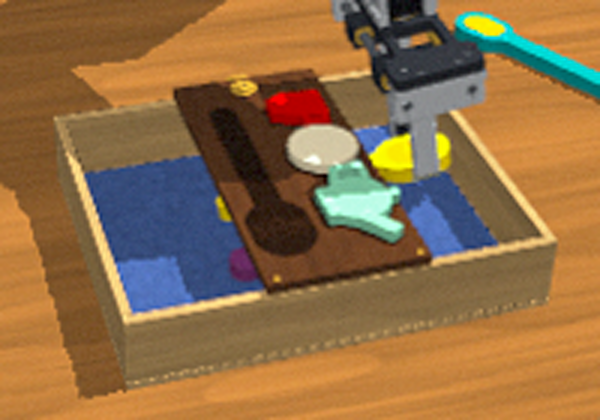

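View pics/w3.png

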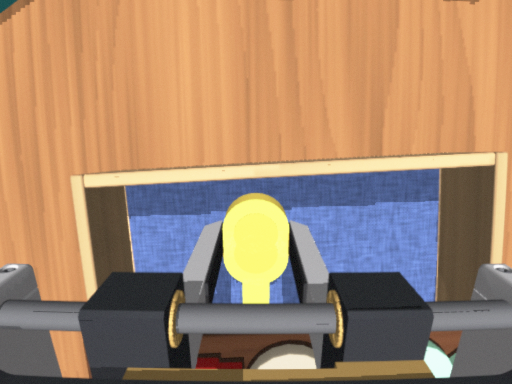

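```bash
python3 -m handwheel '[[0,0.012,0,-0.018,0,-0.003,0.3],[0,0.023,0,-0.035,0,-0.006,0.3],[0,0.034,0,-0.053,0,-0.009,0.3],[0,0.045,0,-0.07,0,-0.012,0.3],[0,0.045,0,-0.07,0,-0.012,0.3],[0,0.045,0,-0.07,0,-0.012,0.3]]' 40
python3 - <<'E'
from h import *
rel(*pose(-80,8.5,.3))
c=calibration("wrist")
cv2.imwrite("pics/w4.png",camera("wrist")[:,:,::-1])
cv2.imwrite("pics/s4.png",cv2.resize(camera("scene")[150:290,160:360,::-1],None,fx=3,fy=3,interpolation=2))
E
```

```text
clock: 5.6
eef_pos: [526.2, 70.5, 66.3]
eef_rot: [3.138, 1.271, 1.549]
wrist_force: [-0.1, 0.4, -0.1]
finger_gap: 41.4
5.6 [526.2  70.5  66.3] [-0.083  0.435  1.742  0.355  1.012 -0.26 ] [-0.1  0.4 -0.1] 41.4
row [ 0.0003  0.0002 -0.0002] [-0.0006  0.0007  0.0003]
```

View pics/s4.png

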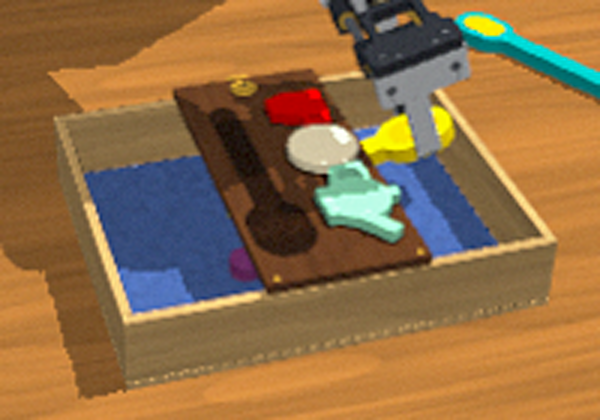

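View pics/w4.png

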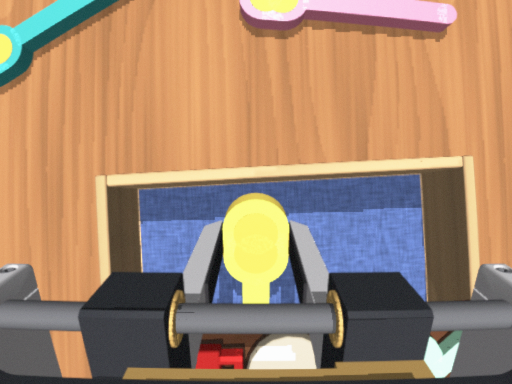

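```bash
python3 -m handwheel '[[0,0,0,0,0,-0.02,0.3],[0,0,0,0,0,-0.05,0.3],[0,0,0,0,0,-0.08,0.3],[0,0,0,0,0,-0.11,0.3],[0,0,0,0,0,-0.14,0.3],[0,0,0,0,0,-0.14,0.3],[0,0,0,0,0,-0.14,0.3]]' 40
python3 - <<'E'
from h import *
rel(*pose(-80,8.5,.3))
cv2.imwrite("pics/w5.png",camera("wrist")[:,:,::-1])
cv2.imwrite("pics/s5.png",cv2.resize(camera("scene")[150:290,160:360,::-1],None,fx=3,fy=3,interpolation=2))
E
```

```text
clock: 6.58
eef_pos: [526.9, 110.7, 78.6]
eef_rot: [3.139, 1.271, 1.549]
wrist_force: [0.9, 0.3, -0.5]
finger_gap: 41.9
6.575 [526.9 110.7  78.6] [-0.006  0.42   1.73   0.354  1.016 -0.179] [ 0.9  0.3 -0.5] 41.9
row [ 0.0004  0.0001 -0.0001] [-0.0009  0.001   0.1402]
```

View pics/s5.png

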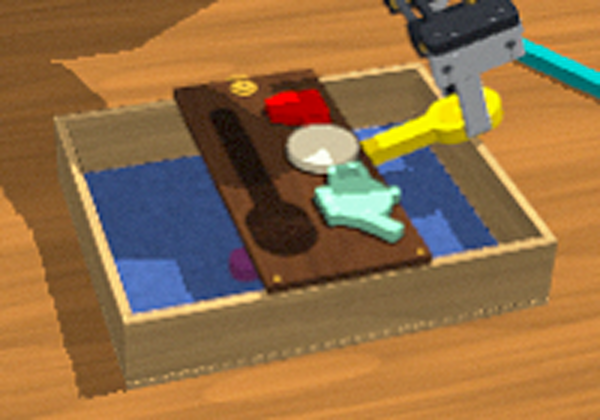

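View pics/w5.png

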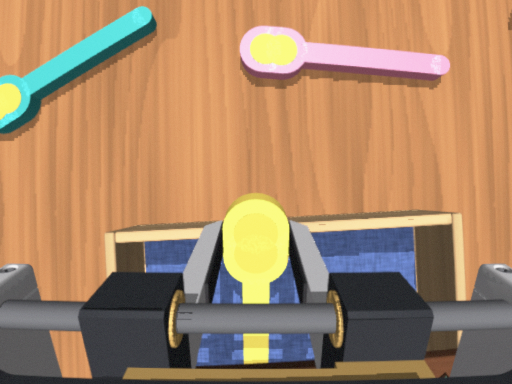

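The spoon is over the wall with its position in the gripper unchanged (bowl still at 256,240 in the wrist picture) and no contact force. I'll keep sliding along its axis.

```bash
python3 -m handwheel '[[0,0,0,0,0,-0.04,0.3],[0,0,0,0,0,-0.08,0.3],[0,0,0,0,0,-0.12,0.3],[0,0,0,0,0,-0.16,0.3],[0,0,0,0,0,-0.2,0.3],[0,0,0,0,0,-0.24,0.3],[0,0,0,0,0,-0.28,0.3],[0,0,0,0,0,-0.32,0.3],[0,0,0,0,0,-0.36,0.3],[0,0,0,0,0,-0.36,0.3],[0,0,0,0,0,-0.36,0.3]]' 40
python3 - <<'E'
from h import *
s=telemetry.read_state();p=s["eef_pos"]
rel(p+[0,0,110],tool(-0.02,.3)); rel(p+[0,0,110],tool(-0.02,0))
cv2.imwrite("pics/s6.png",cv2.resize(camera("scene")[110:290,160:420,::-1],None,fx=3,fy=3,interpolation=2))
cv2.imwrite("pics/t6.png",camera("top")[:,:,::-1])
E
```

```text
clock: 8.05
eef_pos: [528.8, 213.5, 110.3]
eef_rot: [3.14, 1.271, 1.55]
wrist_force: [-0.5, 0.0, 0.2]
finger_gap: 41.7
8.05 [528.8 213.5 110.3] [0.185 0.41  1.657 0.342 1.038 0.035] [-0.5  0.   0.2] 41.7
row [ 0.0002  0.0002 -0.0001] [-3.503e-01  1.000e-04 -1.082e-01]
8.05 [528.8 213.5 110.3] [0.185 0.41  1.657 0.342 1.038 0.035] [-0.5  0.   0.2] 41.7
row [ 0.0002 -0.0953 -0.0001] [-3.503e-01  1.000e-04 -1.082e-01]
```

View pics/s6.png

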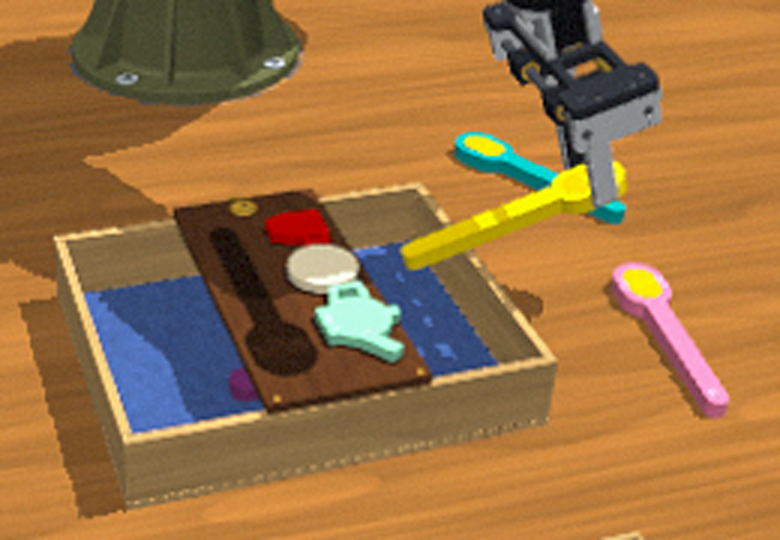

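View pics/t6.png

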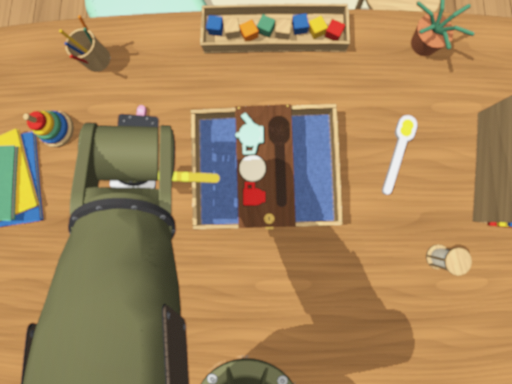

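```bash
python3 -m handwheel '[[0,0,0,-0.04,0,-0.012,0.3],[0,0,0,-0.09,0,-0.028,0.3],[0,0,0,-0.14,0,-0.043,0.3],[0,0,0,-0.19,0,-0.059,0.3],[0,-0.015,0,-0.24,0,-0.074,0.3],[0,-0.03,0,-0.29,0,-0.09,0.3],[0,-0.05,0,-0.34,0,-0.105,0.3],[0,-0.07,0,-0.35,0,-0.108,0.3],[0,-0.09,0,-0.35,0,-0.108,0.3],[0,-0.095,0,-0.35,0,-0.108,0.3],[0,-0.095,0,-0.35,0,-0.108,0.3],[0,-0.095,0,-0.35,0,-0.108,0.3]]' 40
python3 -m handwheel '[[0,0,0,0,0,0,0.3],[0,0,0,0,0,0,0.3],[0,0,0,0,0,0,0.3],[0,0,0,0,0,0,0.3]]' 40
python3 - <<'E'
from h import *
s=telemetry.read_state();p=s["eef_pos"];print(np.abs(s["qd"]).max());rel(p,tool(-0.02,0))
cv2.imwrite("pics/s7.png",cv2.resize(camera("scene")[90:270,160:420,::-1],None,fx=3,fy=3,interpolation=2))
t=camera("top");cv2.imwrite("pics/t7.png",t[:,:,::-1])
a=cv2.imread("pics/top0.png");b=t[:,:,::-1]
def cen(i,lo,hi):
    h=cv2.cvtColor(np.ascontiguousarray(i),cv2.COLOR_BGR2HSV);m=cv2.inRange(h,lo,hi);w=np.zeros_like(m);w[108:225,237:294]=m[108:225,237:294];v,u=np.nonzero(w);return u.mean().round(2),v.mean().round(2),len(u)
for n,lo,hi in [("cup",(0,200,100),(6,255,255)),("plate",(0,0,150),(180,35,255)),("pot",(70,30,130),(95,120,255))]: print(n,cen(a,lo,hi),cen(b,lo,hi))
cv2.imwrite("pics/w7.png",camera("wrist")[:,:,::-1])
E
```

```text
clock: 9.65
eef_pos: [528.8, 213.1, 220.3]
eef_rot: [2.99, 1.569, 1.399]
wrist_force: [-0.8, 0.4, 0.3]
finger_gap: 41.5
clock: 10.15
eef_pos: [528.9, 213.1, 220.3]
eef_rot: [2.972, 1.569, 1.381]
wrist_force: [-0.0, -0.3, -0.5]
finger_gap: 41.7
0.00124247060524526
10.15 [528.9 213.1 220.3] [0.318 0.339 1.453 0.002 1.348 0.338] [-0.  -0.3 -0.5] 41.7
row [-0.0001 -0.0006 -0.0001] [0. 0. 0.]
cup (np.float64(252.97), np.float64(194.59), 331) (np.float64(252.34), np.float64(194.23), 325)
plate (np.float64(250.85), np.float64(151.88), 1086) (np.float64(249.65), np.float64(135.62), 652)
pot (np.float64(249.83), np.float64(134.52), 608) (np.float64(249.77), np.float64(134.37), 588)
```

View pics/s7.png

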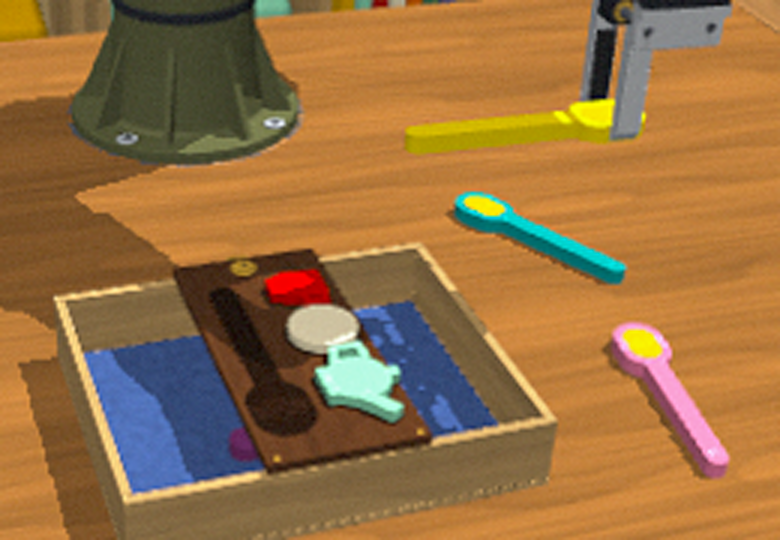

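View pics/w7.png

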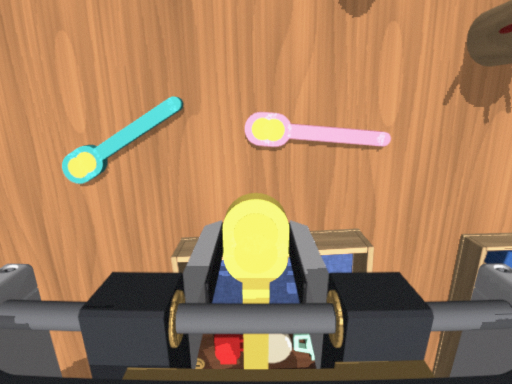

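The scene picture shows the spoon level and held well above the case. The plate mask mismatch comes from shadow: its scene pixel is (267,199), against (268,199) at the start. I'm handing in.

```bash
python3 -c "
from cell import order;print(order.sign_off())"
```

```text
the job is handed in; nothing more can be done
None
```

The lemon spoon is out and held level in the gripper. The underside of its bowl is about 210 mm above the table, and all of it is more than 5 cm above the board's top. The job is handed in, but sign-off gives no verdict, so I can't confirm the pass.

**What I did:** The bowl showed in the left well, so I gripped it across its parallel sides. The fingers stopped at 41.8 mm, against the given width of 42. I tilted the spoon to 0.30 rad with the handle still under the board, slid it out along its own axis over the wall, then lifted and levelled it. This took about 10 s of the 38 s allowed.

**Last checks:**
- **Force and grip:** The wrist force stayed within about 1 N in every reading, with no sign of levering against the board. The finger opening held at 41.4–41.9 mm, and the spoon did not shift in the gripper.
- **Stillness:** Joint speeds were about 0.001 rad/s just before hand-in.
- **Board pieces:** In the top picture the teapot moved less than 0.3 pixel and the cup less than 0.8 pixel (about 1.5 mm).
- **Check that disagreed:** The colour mask for the plate failed because the plate was in the arm's shadow. I compared the plate in the scene pictures by eye instead: (268,199) at the start and (267,199) at the end, so it had not visibly moved.
- **Unresolved measurement:** The two cameras put the board's edge up to about 6 mm apart, so I planned the tilt with spare clearance.

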